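# Swap the open touch-latch box

## Task

I have finished with the narrowest of the three grey touch-latch boxes and need the widest one next: press the narrow box's raised lid down until it latches shut, and press the wide box's lid so that it springs ajar. Leave the middle-sized box latched shut.

Things in the scene. Friction and masses are not known exactly. Their poses are not given: they have to be found in the camera images.
- narrow_press (a point): Top centre of the 18 mm round black press pad on the aluminium lid of the narrow grey box (70 wide, 126 deep, 80 mm high, fixed). Lid ajar at the start: front raised 15 degrees, pad 105 mm high; latched it is level, pad 82 mm high. In all three boxes the lid's hinge is at the far edge, the pad 90 mm in front of it and 31 mm from the lid's front edge, mid-width. Axes: x to the hinge, z out of the lid.
- middle_press (a point): Top centre of the 18 mm round black press pad on the aluminium lid of the middle grey box (105 wide, 126 deep, 80 mm high, fixed). Latched at the start (pad 82 mm high), to stay so. Same lid and latch as the others. The boxes stand in a row in any order, perhaps with a small brown carton between, each turned a little.
- wide_press (a point): Top centre of the 18 mm round black press pad on the aluminium lid of the wide grey box (140 wide, 126 deep, 80 mm high, fixed). Latched at the start, pad 82 mm high. Pressing any lid's pad straight down to its hard stop (pad 76 mm high; at least 5 mm below latched) and letting go switches its latch once: a shut lid springs ajar (pad 105 mm), an ajar lid stays shut. Springs push lids up with 2 to 5 N at the pad.

How it is judged:
At the end, for the whole second after the job is handed in: The narrow box's lid and the middle box's lid are latched shut (pads below 87 mm) and the wide box's lid stands ajar (pad above 97 mm) (height (world z) of each of narrow_press, middle_press below 0.087 m and height (world z) of wide_press above 0.097 m); the robot touches nothing.
It also fails if it takes over 43 s, if anything falls off the work surface, if the arm or the gripper's body presses on something with over 40 N, if the wrist force passes 120 N, or if a joint passes its speed limit or range.

## Robot

A 6-joint arm with a two-finger parallel gripper is mounted at the origin on a cart in front of the work surface, level with it; the furniture and walls round the work are solid. World frame = base frame: x ahead of the robot, y to its left, z up, the work surface at z = 0. Lengths are in m, angles in rad, forces in N, time in s.
With the tool pointing down it reaches from about 0.3 to 0.75 m from the base axis. Payload 8.5 kg.
Tool frame: the origin (TCP) lies on the centre line of the jaws, within the pads' length; the fingertips stand 17 mm ahead of it and the grasp point (between the pads) lies 2 mm behind it; z points along the fingers, y is the line along which they close (so a half turn about z gives the same grasp; the last joint's range is limited). The gripper opens to 85 mm and grips with 20 to 120 N. Pads are 22 mm wide; open, the fingers measure 114 mm over their backs; the gripper's body (76 mm by 85 mm) begins 54 mm behind the grasp point. The pads swing forward as they close: fully open they stand 13 mm farther back than shut.
Start: joints at [1.082, 0.381, 1.297, -0, 1.464, -0.215], TCP at [0.149, 0.529, 0.248] pointing down, gripper open.
Joint ranges: [-3.11, 3.11], [-0.89, 2.33], [0.22, 2.48], [-1.42, 4.56], [0.17, 2.85], [-2.88, 2.88]. Speed limits (rad/s): [2.39, 2.39, 3.14, 3.14, 3.14, 3.14].

## Interface

Orientations are given as a 3x3 rotation matrix whose columns are the frame's x, y, z axes.
In Python, from cell import bot, vision gives the robot as it stands.
- The arm moves only by the tool carry_out, never from a script. Its argument "series" is a list of rows, each an object of numbers: "dx", "dy", "dz": the shift along the tool's x, y, z normalised to -1 to 1, where 1 is 0.02 m; "wx", "wy", "wz": the turn, a rotation vector about the tool's x, y, z normalised to -1 to 1, where 1 is 8 degrees. In form: [{"dx": .., "dy": .., "dz": .., "wx": .., "wy": .., "wz": ..}, ...]. A call has 1 to 8 rows; each row shifts and turns the commanded pose from where the row before left it, along the tool's axes as they then stand; what a row does not reach is not made up. A row lasts 1/10 s, in which the tool goes at most 50 mm and 8.59 degrees, less where a joint would pass 70% of its speed; a pose out of reach is approached as far as the arm can. A call with a number of a shift or a turn outside -1 to 1 is refused whole. A call with a gripper value outside its range is refused whole. "gripper" is the opening, from 0 (shut) to 1 (fully open), set as the call begins (left out, the last holds). The fingers move at their own pace and stop on an object; "grip_force" is the grip in N (left out, the last holds). Time passes only in rows, so rows that do not move let the fingers close. It gives the time, the measured TCP pose, the force, the opening and the grip force at its end, in the units of the state.
- bot.sense(): the state, without advancing time (a new reading comes with each control period).
- vision.read_camera(name): name is "side" or "top"; returns (picture, depth): 480x640x3 uint8, red, green, blue; 480x640 float32, m along the optical axis (not along the pixel's ray), 0 where there is no reading.
- vision.camera_params(name): a dict with "fx", "fy", "cx", "cy" (pixels), "T" (4x4, takes a point from camera to world coordinates). Camera axes: x right, y down, z forward; pixel columns grow to the right and rows downward; lengths in m; the calibration is good to about 2 mm. A picture is of the moment at which its call begins. camera_params takes no time and is no camera call.
- bot.finish_job(): hands the job in; it is judged then, once.
The state is a dict: "clock": time; "joint_positions": joint angles; "qd": joint speeds; "tau": joint torques, N m; "tool_pos": TCP position; "tcp_rot": TCP orientation; "ft_force": force on the tool from outside, world axes, zero at the start; "wrist_torque": the same for the moment, N m; "grip_width": finger opening in m; "grip_force": force on a finger pad.
Only numpy, scipy, OpenCV 4.12 (cv2) and the standard library are available. Lean on these libraries where they do the work, as an engineer would, in place of code of your own. Each camera call takes 0.05 s, during which the arm holds its last target. There are 200 camera calls.

## Working session

There is one attempt and no reset: what is moved stays moved. The work goes in short steps, Python scripts to look and compute and a tool call to move; the robot and the scene stay as the last step left them, time stands still between calls to the robot, and variables do not carry over. Pictures are saved under pics/ and viewed, at most 10 in all, crops included, and the job is handed in when it is done.

Besides the shell and the picture viewer there is one more tool, called after "Call:" as a command line: name --argument value ..., lists and objects as JSON in quotes. carry_out: Moves the arm, as the interface text tells. Scaled input: -1 to 1 covers 0.02 m each way for a shift and 8 degrees each way for a turn. Its arguments: {"type":"object","properties":{"series":{"type":"array"},"gripper":{"type":"number"},"grip_force":{"type":"number"}},"required":["series"]}

```bash
mkdir -p pics
python3 - <<'E'
from cell import bot, vision
import cv2,numpy as np
for n in("top","side"):
    p,d=vision.read_camera(n); np.savez(f"{n}.npz",p=p,d=d); cv2.imwrite(f"pics/{n}0.png",p[:,:,::-1])
    c=vision.camera_params(n); print(n,c["fx"],c["cx"],c["cy"],np.round(c["T"],3).tolist())
s=bot.sense();print(s["clock"],s["tool_pos"],np.round(s["tcp_rot"],3).tolist(),s["ft_force"])
E
```

```text
top 434.224065609184 317.9567927018174 247.73294370618987 [[0.029, -0.981, 0.193, 0.316], [-1.0, -0.027, 0.012, -0.025], [-0.007, -0.194, -0.981, 1.109], [0.0, 0.0, 0.0, 1.0]]
side 506.5451847150095 319.84330067415584 240.29330104390547 [[0.831, -0.2, 0.518, -0.059], [-0.556, -0.277, 0.784, -0.858], [-0.013, -0.94, -0.342, 0.508], [0.0, 0.0, 0.0, 1.0]]
0.1 [0.14860364 0.52930079 0.2477597 ] [[-0.963, 0.27, -0.001], [0.27, 0.963, -0.001], [0.0, -0.001, -1.0]] [-0.306037    0.27546498  0.1877058 ]
```

View pics/top0.png

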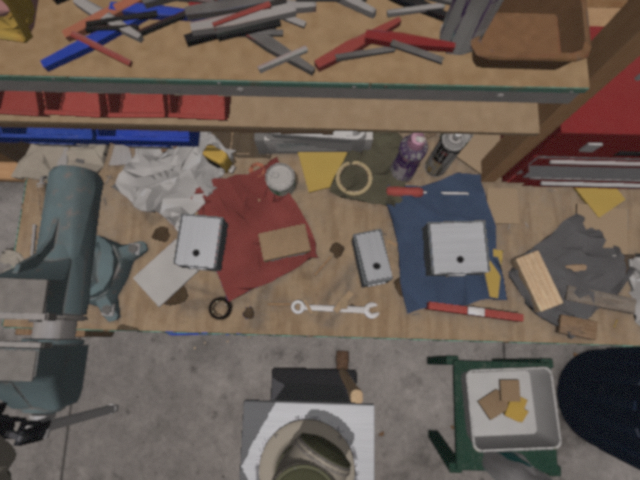

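View pics/side0.png

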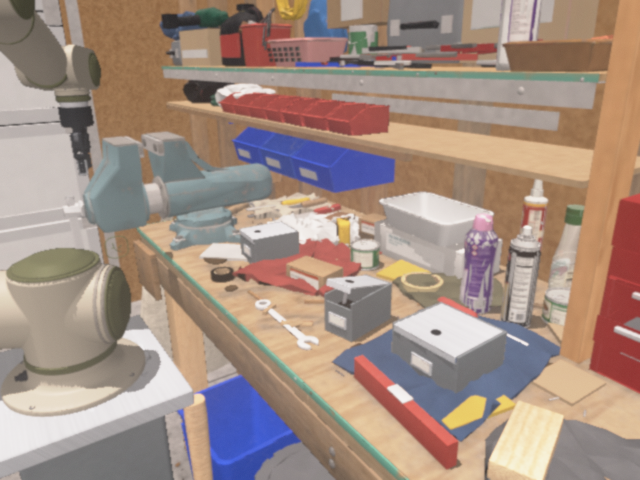

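Top view: middle box at (199,243), narrow box at (373,257) with its lid raised, wide box at (458,247). Their pads are at about (195,252), (376,266) and (460,259). The side view agrees: the narrow lid is ajar, with the arm at the left near the vise.

Run:
```python
from cell import vision
import cv2,numpy as np
def ray(c,u,v,z):
    T=np.array(c["T"]);d=T[:3,:3]@[(u-c["cx"])/c["fx"],(v-c["cy"])/c["fy"],1];o=T[:3,3]
    return o+d*(z-o[2])/d[2]
def blob(p,u,v,r=9):
    g=p.astype(int).max(2)[v-r:v+r+1,u-r:u+r+1]
    n,l,s,ce=cv2.connectedComponentsWithStats((g<90).astype(np.uint8))
    k=min(range(1,n),key=lambda k:np.hypot(*(ce[k]-r))); print(s[k]); return ce[k]+[u-r,v-r]
for cam,L in(("top",[("mid",195,252,.082),("nar",376,266,.105),("wide",460,259,.082)]),("side",[("nar",349,281,.105),("wide",436,332,.082)])):
    c=vision.camera_params(cam);f=np.load(cam+".npz");p,d=f["p"],f["d"]
    for n,u,v,z in L:
        b=blob(p,u,v); print(cam,n,b.round(1),ray(c,*b,z).round(4),"depth z",d[int(b[1]),int(b[0])])
# height map of surroundings
c=vision.camera_params("top");d=np.load("top.npz")["d"];T=np.array(c["T"])
v,u=np.mgrid[:480,:640];P=np.stack([(u-c["cx"])/c["fx"]*d,(v-c["cy"])/c["fy"]*d,d],-1)@T[:3,:3].T+T[:3,3]
P=P[d>0]
xs=np.arange(.15,.85,.05);ys=np.arange(.6,-.5,-.05)
print("y cols",ys.round(2))
for x in xs:
    print(round(x,2),[int(1000*max(P[(abs(P[:,0]-x)<.025)&(abs(P[:,1]-y)<.025)][:,2],default=-.001)) for y in ys])
```

```text
[ 7  7  6  6 26]
top mid [195.7 252.3] [0.4986 0.2821 0.082 ] depth z 1.0457767
[ 6  6  7  6 33]
top nar [376.2 265.6] [ 0.4749 -0.1499  0.105 ] depth z 1.0163769
[ 6  7  6  5 26]
top wide [459.7 259. ] [ 0.5    -0.3522  0.082 ] depth z 1.0399557Traceback (most recent call last):
  File "<stdin>", line 13, in <module>
  File "<stdin>", line 9, in blob
ValueError: min() iterable argument is empty
```

Run:
```python
from cell import vision
import cv2,numpy as np
def ray(c,u,v,z):
    T=np.array(c["T"]);d=T[:3,:3]@[(u-c["cx"])/c["fx"],(v-c["cy"])/c["fy"],1];o=T[:3,3]
    return o+d*(z-o[2])/d[2]
c=vision.camera_params("side");p=np.load("side.npz")["p"].astype(int).max(2)
for n,u,v,z in[("nar",349,281,.105),("wide",436,332,.082)]:
    g=p[v-5:v+6,u-8:u+9];w=np.clip(120-g,0,None);yy,xx=np.mgrid[v-5:v+6,u-8:u+9]
    print(n,g.min(),(w*xx).sum()/w.sum(),(w*yy).sum()/w.sum(),ray(c,(w*xx).sum()/w.sum(),(w*yy).sum()/w.sum(),z) if w.sum() else 0)
c=vision.camera_params("top");d=np.load("top.npz")["d"];T=np.array(c["T"])
v,u=np.mgrid[:480,:640];P=np.stack([(u-c["cx"])/c["fx"]*d,(v-c["cy"])/c["fy"]*d,d],-1)@T[:3,:3].T+T[:3,3]
P=P[d>0]
ys=np.arange(.65,-.5,-.05);print(ys.round(2).tolist())
for x in np.arange(.15,.9,.05):
    print(round(x,2),[int(1000*max(P[(abs(P[:,0]-x)<.025)&(abs(P[:,1]-y)<.025)][:,2],default=-.001)) for y in ys])
```

```text
nar 108 349.3636363636364 281.0 [ 0.47220283 -0.15452649  0.105     ]
wide 85 435.60775862068965 331.85919540229884 [ 0.49759503 -0.35527548  0.082     ]
[0.65, 0.6, 0.55, 0.5, 0.45, 0.4, 0.35, 0.3, 0.25, 0.2, 0.15, 0.1, 0.05, -0.0, -0.05, -0.1, -0.15, -0.2, -0.25, -0.3, -0.35, -0.4, -0.45]
0.15 [-867, 213, 301, 365, 457, 512, -867, -866, -862, -774, 6, 5, 7, 6, 6, 7, 5, -780, -868, -865, -866, -864, -863]
0.2 [-866, 255, 312, 312, -866, -864, -864, -868, -858, -864, -865, -868, -858, -862, -868, -46, -49, -867, -864, -862, -866, -858, -481]
0.25 [-864, -868, 313, 313, -868, -865, -866, -867, -867, -865, -863, -864, -868, -866, -867, -810, -814, -861, -865, -864, -868, -866, -472]
0.3 [-869, 201, 311, 311, 6, 6, 5, 6, 7, 5, 6, 8, 6, 5, 7, 6, 6, 6, 5, 5, 7, 7, 6]
0.35 [-1, 3, 315, 315, 5, 10, 7, 7, 25, 22, 10, 6, 14, 13, 11, 10, 13, 6, 15, 6, 40, 46, 44]
0.4 [243, 298, 315, 315, 13, 14, 13, 9, 24, 27, 26, 12, 13, 14, 12, 12, 11, 7, 22, 45, 45, 48, 45]
0.45 [-1, 235, 293, 234, 40, 14, 84, 84, 85, 26, 26, 25, 22, 13, 7, 108, 115, 116, 22, 84, 84, 85, 19]
0.5 [116, 198, 227, 189, 39, 14, 85, 87, 86, 27, 49, 51, 51, 50, 11, 104, 109, 110, 21, 86, 87, 86, 20]
0.55 [115, 200, 203, 189, 28, 12, 86, 89, 87, 34, 50, 52, 52, 49, 11, 90, 93, 23, 23, 86, 87, 86, 17]
0.6 [-1, 199, 200, 189, 38, 43, 84, 84, 85, 77, 25, 25, 49, 48, 7, 6, 6, 25, 22, 84, 85, 84, 21]
0.65 [-1, 199, 199, 188, 42, 621, 630, 35, 31, 29, 25, 64, 58, 7, 26, 28, 23, 26, 28, 28, 23, 18, 16]
0.7 [306, 361, 447, 483, 498, 631, 680, 498, 483, 483, 484, 499, 501, 514, 515, 483, 529, 530, 528, 528, 531, 530, 590]
0.75 [228, 333, 327, 497, 564, 499, 499, 502, 496, 530, 532, 532, 532, 515, 516, 530, 531, 607, 609, 532, 532, 531, 599]
0.8 [155, 154, 155, 28, 498, 497, 501, 501, 516, 533, 532, 532, 532, 528, 534, 535, 512, 582, 498, 493, 493, 531, 587]
0.85 [-1, -1, -1, 491, 506, 506, 497, 498, 512, 514, 515, -1, 516, 514, 484, 499, 501, 524, 11, 512, 514, 530, 15]
```

Call:
carry_out --series '[{"dx": -0.25,"dy": -0.87,"dz": -0.4},{"dx": -0.25,"dy": -0.87,"dz": -0.4},{"dx": -0.25,"dy": -0.87,"dz": -0.4},{"dx": -0.25,"dy": -0.87,"dz": -0.4},{"dx": -0.25,"dy": -0.87,"dz": -0.4},{"dx": -0.25,"dy": -0.87,"dz": -0.4},{"dx": -0.25,"dy": -0.87,"dz": 0},{"dx": -0.25,"dy": -0.87,"dz": 0}]' --gripper 0

```text
validation failed for argument at $.se...
```

Call:
carry_out --series '[{"dx": -0.25,"dy": -0.87,"dz": -0.4,"wx": 0,"wy": 0,"wz": 0},{"dx": -0.25,"dy": -0.87,"dz": -0.4,"wx": 0,"wy": 0,"wz": 0},{"dx": -0.25,"dy": -0.87,"dz": -0.4,"wx": 0,"wy": 0,"wz": 0},{"dx": -0.25,"dy": -0.87,"dz": -0.4,"wx": 0,"wy": 0,"wz": 0},{"dx": -0.25,"dy": -0.87,"dz": -0.4,"wx": 0,"wy": 0,"wz": 0},{"dx": -0.25,"dy": -0.87,"dz": -0.4,"wx": 0,"wy": 0,"wz": 0},{"dx": -0.25,"dy": -0.87,"dz": 0,"wx": 0,"wy": 0,"wz": 0},{"dx": -0.25,"dy": -0.87,"dz": 0,"wx": 0,"wy": 0,"wz": 0}]' --gripper 0

```text
clock: 0.9
tool_pos: [0.1494, 0.3838, 0.2962]
tcp_rot: [[-0.963, 0.27, -0.0], [0.27, 0.963, -0.0], [0.0, -0.0, -1.0]]
ft_force: [0.7, 0.8, -0.2]
grip_width: -0.0001
grip_force: 0.0
```

Call:
carry_out --series '[{"dx": -0.93,"dy": -0.36,"dz": 0,"wx": 0,"wy": 0,"wz": 0},{"dx": -0.93,"dy": -0.36,"dz": 0,"wx": 0,"wy": 0,"wz": 0},{"dx": -0.93,"dy": -0.36,"dz": 0,"wx": 0,"wy": 0,"wz": 0},{"dx": -0.93,"dy": -0.36,"dz": 0,"wx": 0,"wy": 0,"wz": 0},{"dx": -0.93,"dy": -0.36,"dz": 0,"wx": 0,"wy": 0,"wz": 0},{"dx": -0.93,"dy": -0.36,"dz": 0,"wx": 0,"wy": 0,"wz": 0},{"dx": -0.93,"dy": -0.36,"dz": 0,"wx": 0,"wy": 0,"wz": 0},{"dx": -0.93,"dy": -0.36,"dz": 0,"wx": 0,"wy": 0,"wz": 0}]'

```text
clock: 1.7
tool_pos: [0.2777, 0.2883, 0.2961]
tcp_rot: [[-0.963, 0.27, -0.001], [0.27, 0.963, -0.0], [0.0, -0.0, -1.0]]
ft_force: [-0.3, -0.3, 0.1]
grip_width: -0.0001
grip_force: 0.0
```

Call:
carry_out --series '[{"dx": -0.64,"dy": -0.77,"dz": 0,"wx": 0,"wy": 0,"wz": 0},{"dx": -0.64,"dy": -0.77,"dz": 0,"wx": 0,"wy": 0,"wz": 0},{"dx": -0.64,"dy": -0.77,"dz": 0,"wx": 0,"wy": 0,"wz": 0},{"dx": -0.64,"dy": -0.77,"dz": 0,"wx": 0,"wy": 0,"wz": 0},{"dx": -0.64,"dy": -0.77,"dz": 0,"wx": 0,"wy": 0,"wz": 0},{"dx": -0.64,"dy": -0.77,"dz": 0,"wx": 0,"wy": 0,"wz": 0},{"dx": -0.64,"dy": -0.77,"dz": 0,"wx": 0,"wy": 0,"wz": 0},{"dx": -0.64,"dy": -0.77,"dz": 0,"wx": 0,"wy": 0,"wz": 0}]'

```text
clock: 2.5
tool_pos: [0.3426, 0.1419, 0.2961]
tcp_rot: [[-0.963, 0.27, -0.0], [0.27, 0.963, -0.0], [0.0, -0.0, -1.0]]
ft_force: [-0.8, -0.3, 0.2]
grip_width: -0.0001
grip_force: 0.0
```

Call:
carry_out --series '[{"dx": -0.64,"dy": -0.77,"dz": 0,"wx": 0,"wy": 0,"wz": 0},{"dx": -0.64,"dy": -0.77,"dz": 0,"wx": 0,"wy": 0,"wz": 0},{"dx": -0.64,"dy": -0.77,"dz": 0,"wx": 0,"wy": 0,"wz": 0},{"dx": -0.64,"dy": -0.77,"dz": 0,"wx": 0,"wy": 0,"wz": 0},{"dx": -0.64,"dy": -0.77,"dz": 0,"wx": 0,"wy": 0,"wz": 0},{"dx": -0.64,"dy": -0.77,"dz": 0,"wx": 0,"wy": 0,"wz": 0},{"dx": -0.64,"dy": -0.77,"dz": 0,"wx": 0,"wy": 0,"wz": 0},{"dx": -0.64,"dy": -0.77,"dz": 0,"wx": 0,"wy": 0,"wz": 0}]'

```text
clock: 3.3
tool_pos: [0.4079, -0.0044, 0.2961]
tcp_rot: [[-0.963, 0.271, -0.001], [0.271, 0.963, 0.0], [0.001, -0.0, -1.0]]
ft_force: [0.4, -0.7, 0.5]
grip_width: -0.0002
grip_force: 0.0
```

Call:
carry_out --series '[{"dx": -0.64,"dy": -0.77,"dz": 0,"wx": 0,"wy": 0,"wz": 0},{"dx": -0.64,"dy": -0.77,"dz": 0,"wx": 0,"wy": 0,"wz": 0},{"dx": -0.64,"dy": -0.77,"dz": 0,"wx": 0,"wy": 0,"wz": 0},{"dx": -0.64,"dy": -0.77,"dz": 0,"wx": 0,"wy": 0,"wz": 0},{"dx": -0.64,"dy": -0.77,"dz": 0,"wx": 0,"wy": 0,"wz": 0},{"dx": -0.64,"dy": -0.77,"dz": 0,"wx": 0,"wy": 0,"wz": 0},{"dx": -0.64,"dy": -0.77,"dz": 0,"wx": 0,"wy": 0,"wz": 0},{"dx": -0.64,"dy": -0.77,"dz": 0,"wx": 0,"wy": 0,"wz": 0}]'

```text
clock: 4.1
tool_pos: [0.4736, -0.1512, 0.2962]
tcp_rot: [[-0.963, 0.27, -0.0], [0.27, 0.963, 0.0], [0.0, 0.0, -1.0]]
ft_force: [0.2, 0.8, -0.3]
grip_width: 0.0
grip_force: 0.0
```

Call:
carry_out --series '[{"dx": 0,"dy": 0,"dz": 1,"wx": 0,"wy": 0,"wz": 0},{"dx": 0,"dy": 0,"dz": 1,"wx": 0,"wy": 0,"wz": 0},{"dx": 0,"dy": 0,"dz": 1,"wx": 0,"wy": 0,"wz": 0},{"dx": 0,"dy": 0,"dz": 1,"wx": 0,"wy": 0,"wz": 0},{"dx": 0,"dy": 0,"dz": 1,"wx": 0,"wy": 0,"wz": 0},{"dx": 0,"dy": 0,"dz": 1,"wx": 0,"wy": 0,"wz": 0},{"dx": 0,"dy": 0,"dz": 1,"wx": 0,"wy": 0,"wz": 0}]'

```text
clock: 4.8
tool_pos: [0.4733, -0.1504, 0.1554]
tcp_rot: [[-0.963, 0.27, -0.0], [0.27, 0.963, -0.0], [0.0, -0.0, -1.0]]
ft_force: [0.2, -1.0, -0.1]
grip_width: -0.0001
grip_force: 0.0
```

Run:
```python
from cell import bot, vision
import cv2,numpy as np
out=[]
for n,b in(("top",(300,420,180,300)),("side",(270,390,200,320))):
    p,d=vision.read_camera(n); out.append(cv2.resize(p[b[2]:b[3],b[0]:b[1],::-1],(400,400),interpolation=cv2.INTER_CUBIC))
cv2.imwrite("pics/n1.png",np.hstack(out)); print(bot.sense()["tool_pos"])
```

```text
[ 0.47233965 -0.14984652  0.15421788]
```

View pics/n1.png

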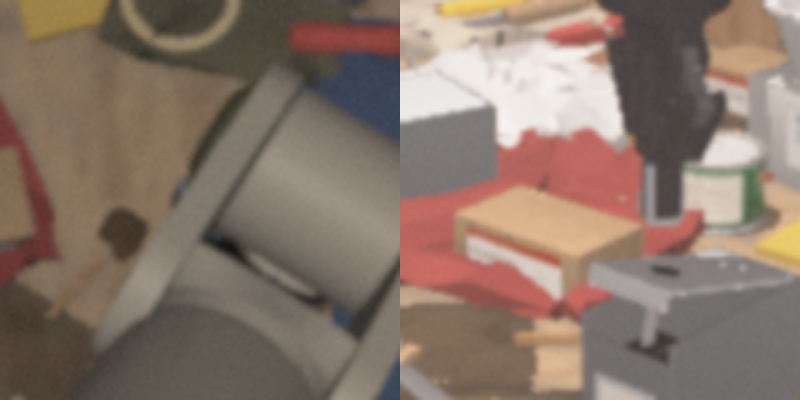

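The side crop shows the closed fingertips at about (350,267), directly above the narrow lid's black pad at (350,281). The top view is blocked by the arm. Pressing now.

Call:
carry_out --series '[{"dx": 0,"dy": 0,"dz": 0.8,"wx": 0,"wy": 0,"wz": 0},{"dx": 0,"dy": 0,"dz": 0.6,"wx": 0,"wy": 0,"wz": 0},{"dx": 0,"dy": 0,"dz": 0.5,"wx": 0,"wy": 0,"wz": 0},{"dx": 0,"dy": 0,"dz": 0.4,"wx": 0,"wy": 0,"wz": 0},{"dx": 0,"dy": 0,"dz": 0.3,"wx": 0,"wy": 0,"wz": 0},{"dx": 0,"dy": 0,"dz": 0.1,"wx": 0,"wy": 0,"wz": 0},{"dx": 0,"dy": 0,"dz": 0.0,"wx": 0,"wy": 0,"wz": 0}]'

```text
clock: 5.6
tool_pos: [0.4732, -0.1501, 0.1024]
tcp_rot: [[-0.963, 0.27, 0.0], [0.27, 0.963, -0.0], [-0.0, -0.0, -1.0]]
ft_force: [-1.6, -1.4, 2.6]
grip_width: 0.0002
grip_force: 1.4
```

Call:
carry_out --series '[{"dx": 0,"dy": 0,"dz": 0.1,"wx": 0,"wy": 0,"wz": 0},{"dx": 0,"dy": 0,"dz": 0.1,"wx": 0,"wy": 0,"wz": 0},{"dx": 0,"dy": 0,"dz": 0.1,"wx": 0,"wy": 0,"wz": 0},{"dx": 0,"dy": 0,"dz": 0.05,"wx": 0,"wy": 0,"wz": 0},{"dx": 0,"dy": 0,"dz": 0.0,"wx": 0,"wy": 0,"wz": 0}]'

```text
clock: 6.1
tool_pos: [0.4732, -0.15, 0.0953]
tcp_rot: [[-0.963, 0.27, 0.0], [0.27, 0.963, -0.0], [-0.0, -0.0, -1.0]]
ft_force: [-1.1, -1.5, 4.0]
grip_width: 0.0002
grip_force: 1.8
```

Call:
carry_out --series '[{"dx": 0,"dy": 0,"dz": 0.05,"wx": 0,"wy": 0,"wz": 0},{"dx": 0,"dy": 0,"dz": 0.05,"wx": 0,"wy": 0,"wz": 0},{"dx": 0,"dy": 0,"dz": 0.0,"wx": 0,"wy": 0,"wz": 0}]'

```text
clock: 6.4
tool_pos: [0.4732, -0.15, 0.0933]
tcp_rot: [[-0.963, 0.27, 0.0], [0.27, 0.963, -0.0], [-0.0, -0.0, -1.0]]
ft_force: [-1.4, -1.4, 4.2]
grip_width: -0.0
grip_force: 1.9
```

Call:
carry_out --series '[{"dx": 0,"dy": 0,"dz": 0.05,"wx": 0,"wy": 0,"wz": 0},{"dx": 0,"dy": 0,"dz": 0.05,"wx": 0,"wy": 0,"wz": 0},{"dx": 0,"dy": 0,"dz": 0.0,"wx": 0,"wy": 0,"wz": 0}]'

```text
clock: 6.7
tool_pos: [0.4733, -0.15, 0.0927]
tcp_rot: [[-0.963, 0.27, 0.001], [0.27, 0.963, -0.001], [-0.001, -0.001, -1.0]]
ft_force: [-5.4, -0.3, 19.3]
grip_width: 0.0001
grip_force: 9.5
```

Call:
carry_out --series '[{"dx": 0,"dy": 0,"dz": -0.2,"wx": 0,"wy": 0,"wz": 0},{"dx": 0,"dy": 0,"dz": -0.5,"wx": 0,"wy": 0,"wz": 0},{"dx": 0,"dy": 0,"dz": -1,"wx": 0,"wy": 0,"wz": 0},{"dx": 0,"dy": 0,"dz": -1,"wx": 0,"wy": 0,"wz": 0},{"dx": 0,"dy": 0,"dz": -1,"wx": 0,"wy": 0,"wz": 0},{"dx": 0,"dy": 0,"dz": -1,"wx": 0,"wy": 0,"wz": 0}]'

```text
clock: 7.3
tool_pos: [0.4728, -0.1494, 0.1862]
tcp_rot: [[-0.963, 0.27, -0.001], [0.27, 0.963, 0.001], [0.001, 0.001, -1.0]]
ft_force: [-0.9, 0.0, -0.5]
grip_width: -0.0001
grip_force: 0.0
```

Call:
carry_out --series '[{"dx": -0.36,"dy": -0.86,"dz": 0,"wx": 0,"wy": 0,"wz": 0},{"dx": -0.36,"dy": -0.86,"dz": 0,"wx": 0,"wy": 0,"wz": 0},{"dx": -0.36,"dy": -0.86,"dz": 0,"wx": 0,"wy": 0,"wz": 0},{"dx": -0.36,"dy": -0.86,"dz": 0,"wx": 0,"wy": 0,"wz": 0},{"dx": -0.36,"dy": -0.86,"dz": 0,"wx": 0,"wy": 0,"wz": 0},{"dx": -0.36,"dy": -0.86,"dz": 0,"wx": 0,"wy": 0,"wz": 0},{"dx": -0.36,"dy": -0.86,"dz": 0,"wx": 0,"wy": 0,"wz": 0},{"dx": -0.36,"dy": -0.86,"dz": 0,"wx": 0,"wy": 0,"wz": 0}]'

```text
clock: 8.1
tool_pos: [0.4914, -0.2997, 0.185]
tcp_rot: [[-0.963, 0.271, -0.0], [0.271, 0.963, 0.0], [0.0, 0.0, -1.0]]
ft_force: [0.7, -0.2, -0.3]
grip_width: -0.0001
grip_force: 0.0
```

Call:
carry_out --series '[{"dx": -0.36,"dy": -0.86,"dz": 0,"wx": 0,"wy": 0,"wz": 0},{"dx": -0.36,"dy": -0.86,"dz": 0,"wx": 0,"wy": 0,"wz": 0},{"dx": -0.36,"dy": -0.86,"dz": 0,"wx": 0,"wy": 0,"wz": 0},{"dx": 0,"dy": 0,"dz": 1,"wx": 0,"wy": 0,"wz": 0},{"dx": 0,"dy": 0,"dz": 1,"wx": 0,"wy": 0,"wz": 0},{"dx": 0,"dy": 0,"dz": 1,"wx": 0,"wy": 0,"wz": 0},{"dx": 0,"dy": 0,"dz": 0,"wx": 0,"wy": 0,"wz": 0}]'

```text
clock: 8.8
tool_pos: [0.4972, -0.3535, 0.1226]
tcp_rot: [[-0.963, 0.271, -0.004], [0.271, 0.963, 0.004], [0.005, 0.003, -1.0]]
ft_force: [0.6, -0.6, 0.2]
grip_width: -0.0001
grip_force: 0.0
```

Run:
```python
from cell import bot, vision
import cv2,numpy as np
out=[]
for n,b in(("top",(340,500,180,340)),("side",(310,510,220,420))):
    p,d=vision.read_camera(n); out.append(cv2.resize(p[b[2]:b[3],b[0]:b[1],::-1],(400,400),interpolation=cv2.INTER_CUBIC))
cv2.imwrite("pics/w1.png",np.hstack(out)); t=bot.sense()["tool_pos"]
c=vision.camera_params("side");T=np.array(c["T"])
for z in(t[2]-.017,.082):
    q=np.linalg.inv(T)@[t[0],t[1],z,1]; u,v=c["fx"]*q[0]/q[2]+c["cx"],c["fy"]*q[1]/q[2]+c["cy"];print(u,v,"crop",(u-310)*2+400,(v-220)*2)
print(t)
```

```text
436.4613603591453 317.04445415890314 crop 652.9227207182906 194.08890831780627
435.4034110989168 331.4627825551104 crop 650.8068221978336 222.92556511022076
[ 0.4982491  -0.35418585  0.12556517]
```

View pics/w1.png

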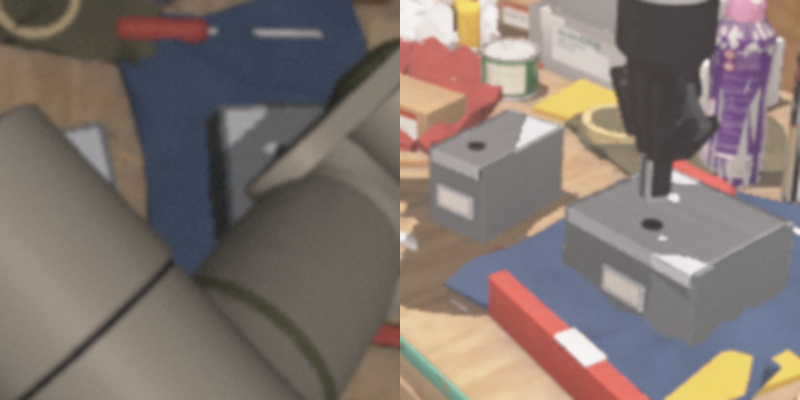

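The side crop shows the narrow lid now level and latched. The fingertips are above the wide pad at crop (652,224), where projection put it at (651,223).

Call:
carry_out --series '[{"dx": 0,"dy": 0,"dz": 0.5,"wx": 0,"wy": 0,"wz": 0},{"dx": 0,"dy": 0,"dz": 0.4,"wx": 0,"wy": 0,"wz": 0},{"dx": 0,"dy": 0,"dz": 0.3,"wx": 0,"wy": 0,"wz": 0},{"dx": 0,"dy": 0,"dz": 0.1,"wx": 0,"wy": 0,"wz": 0},{"dx": 0,"dy": 0,"dz": 0.1,"wx": 0,"wy": 0,"wz": 0},{"dx": 0,"dy": 0,"dz": 0.1,"wx": 0,"wy": 0,"wz": 0},{"dx": 0,"dy": 0,"dz": 0,"wx": 0,"wy": 0,"wz": 0}]'

```text
clock: 9.6
tool_pos: [0.4981, -0.3534, 0.0955]
tcp_rot: [[-0.963, 0.27, -0.0], [0.27, 0.963, -0.0], [0.0, -0.0, -1.0]]
ft_force: [-2.5, 1.5, 4.2]
grip_width: 0.0002
grip_force: 1.8
```

Call:
carry_out --series '[{"dx": 0,"dy": 0,"dz": 0.05,"wx": 0,"wy": 0,"wz": 0},{"dx": 0,"dy": 0,"dz": 0.05,"wx": 0,"wy": 0,"wz": 0},{"dx": 0,"dy": 0,"dz": 0.05,"wx": 0,"wy": 0,"wz": 0},{"dx": 0,"dy": 0,"dz": 0.03,"wx": 0,"wy": 0,"wz": 0},{"dx": 0,"dy": 0,"dz": 0,"wx": 0,"wy": 0,"wz": 0}]'

```text
clock: 10.1
tool_pos: [0.4982, -0.3535, 0.0928]
tcp_rot: [[-0.963, 0.27, 0.001], [0.27, 0.963, -0.001], [-0.001, -0.001, -1.0]]
ft_force: [-4.6, 3.7, 11.5]
grip_width: 0.0004
grip_force: 5.9
```

Hard stop reached. Now I lift, then move aside to look.

Call:
carry_out --series '[{"dx": 0,"dy": 0,"dz": -0.2,"wx": 0,"wy": 0,"wz": 0},{"dx": 0,"dy": 0,"dz": -0.5,"wx": 0,"wy": 0,"wz": 0},{"dx": 0,"dy": 0,"dz": -1,"wx": 0,"wy": 0,"wz": 0},{"dx": 0,"dy": 0,"dz": -1,"wx": 0,"wy": 0,"wz": 0},{"dx": 0,"dy": 0,"dz": -1,"wx": 0,"wy": 0,"wz": 0},{"dx": 0,"dy": 0,"dz": -1,"wx": 0,"wy": 0,"wz": 0},{"dx": 0,"dy": 0,"dz": 0,"wx": 0,"wy": 0,"wz": 0}]'

```text
clock: 10.8
tool_pos: [0.4991, -0.3543, 0.1886]
tcp_rot: [[-0.963, 0.27, 0.004], [0.27, 0.963, -0.004], [-0.005, -0.003, -1.0]]
ft_force: [0.5, -0.4, 0.3]
grip_width: -0.0001
grip_force: 0.0
```

Run:
```python
from cell import bot, vision
import cv2
p,d=vision.read_camera("side"); cv2.imwrite("pics/end.png",cv2.resize(p[180:420,210:530,::-1],(800,600))); s=bot.sense();print(s["tool_pos"],s["ft_force"])
```

```text
[ 0.49857221 -0.35383162  0.18670006] [-0.16676927 -0.24393048 -0.26333306]
```

View pics/end.png

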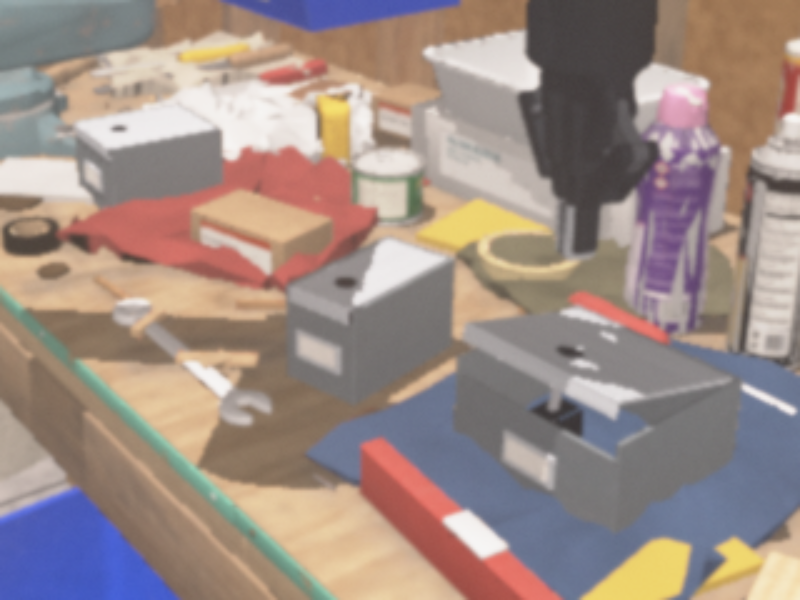

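The wide lid stands ajar with its pad at (570,350). The narrow lid is shut with its pad at (347,283), the middle lid is shut with its pad at (120,128), and the gripper is clear.

```bash
python3 -c "
from cell import bot
print(bot.finish_job())"
```

```text
the job is handed in; nothing more can be done
None
```

The job is handed in at about 11 s: the last camera view shows the narrow and middle lids latched shut, the wide lid ajar and the gripper clear; no verdict came back.

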